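# Slide the tall pot along the preheating plate onto the free ring

### The job

Two lidded tinning pots stand on the outer rings of the long preheating plate. Slide the tall, narrow pot sideways along the plate to the empty ring in the middle, keeping its base flat on the plate all the way (do not lift or tip it), so that it ends standing wholly inside that ring. Leave the wide, low pot where it is.

Things in the scene. Friction and masses are not known exactly. Their poses are not given: they have to be found in the camera images.
- tall_pot: The pot to move: steel pot 72 mm across, 70 mm high to the top of its fixed lid (rim overhangs 2 mm); on the lid's middle an upright black knob, 24 mm across, 36 mm tall; a thin level handle along its own -x (roughly to the robot), reaching 118 mm from the axis, 42 mm up. All one piece. 0.4 to 0.7 kg. Origin: centre of its underside, z up. Starts on either outer ring.
- wide_pot: The pot to leave alone: steel pot 96 mm across, 34 mm high to the top of its fixed lid (rim overhangs 2 mm); on the lid's middle an upright black knob, 24 mm across, 36 mm tall; a thin level handle along its own -x (roughly to the robot), reaching 130 mm from the axis, 20 mm up. All one piece. Origin: centre of its underside, z up. Starts on the other outer ring.
- middle_ring (a point): Centre of the middle one of three equal white ring marks on the plate (each 100 mm in inside diameter, 108 mm outside, flat, nothing to catch on), at the level of the plate's flat top. Its axes are the plate's: z up, y along the row of rings; the two outer rings are centred 150 mm away along +y and -y.
- hotplate: The fixed, dark, flat steel preheating plate, 280 mm deep (x) by 500 mm long (y), top 35 mm above the bench. Origin: under its centre at bench level; the row of rings lies 40 mm from its centre line, towards -x (the robot). A solder spool and a tip-cleaner tin, both under 40 mm high, stand along its back edge.
There are look-alikes about, which are no part of the job. What is shaped like the tall_pot but green is not meant.

How it is judged:
By the outcome, as a careful person would: the job done as asked, in the order asked, and still so for the second after the job is handed in, with the robot touching nothing.
It also fails if it takes over 32 s, if anything falls off the work surface, if the arm or the gripper's body presses on something with over 40 N, if the wrist force passes 120 N, or if a joint passes its speed limit or range.

### The arm

A 6-joint arm with a two-finger parallel gripper is mounted at the origin on the work surface. World frame = base frame: x ahead of the robot, y to its left, z up, the work surface at z = 0. Lengths are in m, angles in rad, forces in N, time in s.
With the tool pointing down it reaches from about 0.25 to 0.775 m from the base axis. Payload 4 kg.
Tool frame: the origin (TCP) lies at the very end of the fingers, on their centre line; the grasp point (between the pads) lies 19 mm behind it; z points along the fingers, y is the line along which they close (so a half turn about z gives the same grasp; the last joint's range is limited). The gripper opens to 94 mm and grips with 3 to 60 N. Pads are 16 mm wide; open, the fingers measure 119 mm over their backs; the gripper's body (75 mm by 177 mm) begins 78 mm behind the grasp point.
Start: joints at [-1.247, 0.087, 1.371, -0, 1.684, -0.103], TCP at [0.228, -0.501, 0.206] pointing down, gripper open.
Joint ranges: [-3.1, 3.1], [-0.76, 2.03], [0.27, 2.55], [-1.08, 4.22], [0.17, 2.65], [-2.57, 2.57]. Speed limits (rad/s): [2.79, 2.79, 3.14, 3.14, 3.14, 3.14].

### API

Orientations are given as [roll, pitch, yaw] about the fixed x, y, z axes, in that order (R = Rz(yaw) Ry(pitch) Rx(roll)).
In Python, from bench import robot, vision gives the robot as it stands.
- The arm moves only by the shell command python3 -m crank 'ROWS'. ROWS is JSON, a list of rows, each a list of 3 entries, a list of its own where there are three numbers: the closure, from 0 (fully open) to 1 (shut), then the shift along the tool's x, y, z in m, then the turn, a rotation vector about the tool's x, y, z in degrees. A call has 1 to 8 rows; each row shifts and turns the commanded pose from where the row before left it, along the tool's axes as they then stand; what a row does not reach is not made up. A row lasts 1/10 s, in which the tool goes at most 50 mm and 8.59 degrees, less where a joint would pass 70% of its speed; a pose out of reach is approached as far as the arm can. A call with a gripper value outside its range is refused whole. The fingers move at their own pace and stop on an object; the grip force is fixed at half the most. Time passes only in rows, so rows that do not move let the fingers close. It gives the time, the measured TCP pose, the force, the opening and the grip force at its end, in the units of the state.
- robot.get_obs(): the state, without advancing time (a new reading comes with each control period).
- vision.snapshot(name): name is "side" or "top" or "wrist"; returns a dict with "color" (400x640x3 uint8, red, green, blue), "z_map" (400x640 float32, m along the optical axis (not along the pixel's ray), 0 where there is no reading), "fx", "fy", "cx", "cy" (pixels), "dist" ([k1, k2, p1, p2, k3] as OpenCV has them; the pictures are not rectified), "R" (3x3) and "t" (3): a world point X has camera coordinates R X + t. Camera axes: x right, y down, z forward; pixel columns grow to the right and rows downward; lengths in m; the calibration is good to about 2 mm. A picture is of the moment at which its call begins.
- robot.close_job(): hands the job in; it is judged then, once.
The state is a dict: "time": time; "joint_positions": joint angles; "qvel": joint speeds; "joint_torque": joint torques, N m; "tool_pos": TCP position; "ee_rot": TCP orientation; "wrist_force": force on the tool from outside, world axes, zero at the start; "wrist_torque": the same for the moment, N m; "width": finger opening in m; "finger_force": force on a finger pad.
Only numpy, scipy, OpenCV 4.12 (cv2) and the standard library are available. Lean on these libraries where they do the work, as an engineer would, in place of code of your own. Each camera call takes 0.05 s, during which the arm holds its last target. There are 200 camera calls.

## Working session

There is one attempt and no reset: what is moved stays moved. The work goes in short steps, Python scripts to look and compute and a shell command to move; the robot and the scene stay as the last step left them, time stands still between calls to the robot, and variables do not carry over. Pictures are saved under pics/ and viewed, at most 10 in all, crops included, and the job is handed in when it is done.

```bash
mkdir -p pics; ls; python3 - <<'E'
from bench import robot, vision
import cv2, numpy as np, pickle
for n in ("top","side"):
    s=vision.snapshot(n); pickle.dump(s,open(f"pics/{n}0.pkl","wb"))
    cv2.imwrite(f"pics/{n}0.png",s["color"][:,:,::-1])
    print(n,s["fx"],s["cx"],s["cy"],s["dist"],(-s["R"].T@s["t"]).round(3))
o=robot.get_obs(); print({k:np.round(v,3) for k,v in o.items()})
E
```

```text
pics
top 442.7817077488135 316.5426476843398 201.02699701027302 [-0.10956113  0.          0.          0.          0.        ] [0.379 0.072 0.799]
side 458.7674063675345 319.9797039966525 203.2261644522263 [-0.05294676  0.          0.          0.          0.        ] [0.427 0.704 0.658]
{'time': np.float64(0.1), 'joint_positions': array([-1.247,  0.088,  1.372, -0.   ,  1.684, -0.103]), 'qvel': array([-0.001, -0.002, -0.003,  0.   ,  0.001, -0.   ]), 'joint_torque': array([ 3.0000e-03, -3.4125e+01, -3.0330e+01,  7.2000e-02,  3.0000e-02,
       -0.0000e+00]), 'tool_pos': array([ 0.228, -0.5  ,  0.204]), 'ee_rot': array([-3.14 , -0.   ,  0.427]), 'wrist_force': array([ 0.29 , -0.522, -0.032]), 'wrist_torque': array([-0.004, -0.008, -0.08 ]), 'finger_force': np.float64(0.0), 'width': np.float64(0.094)}
```

View pics/top0.png

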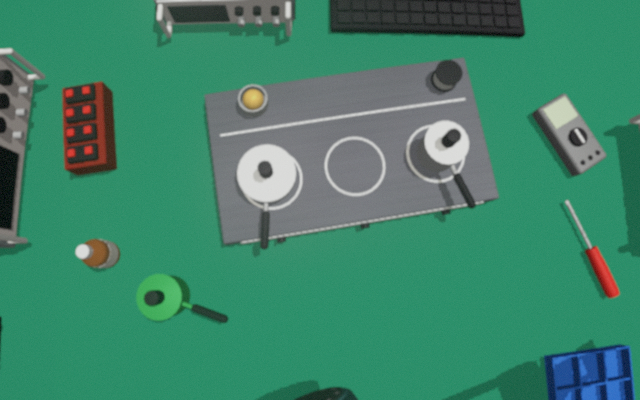

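View pics/side0.png

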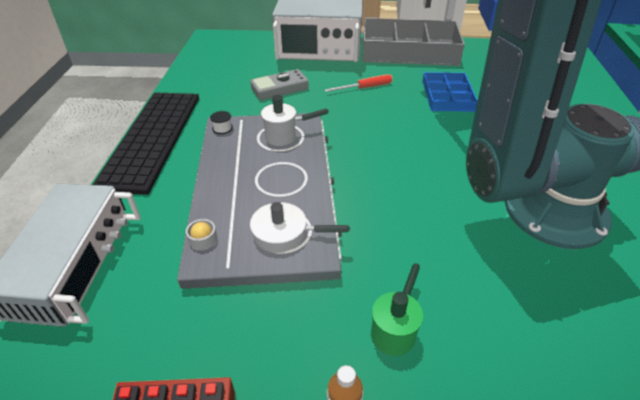

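The top view shows the wide pot at (267,175), the tall pot's lid at (446,143) on the -y ring, and the empty middle ring at (355,166). The green look-alike at (160,298) is off the plate. In the side view, the tall pot is at (280,125), with nothing standing between it and the middle ring at (281,178).

```bash
cat > h.py <<'E'
import cv2, numpy as np
def K(s): return np.array([[s["fx"],0,s["cx"]],[0,s["fy"],s["cy"]],[0,0,1.]])
def rays(s,uv):
    n=cv2.undistortPoints(np.float64(uv).reshape(-1,1,2),K(s),np.array(s["dist"]),None,None,None).reshape(-1,2)
    return np.c_[n,np.ones(len(n))]
def plane(s,uv,z):
    d=rays(s,uv)@s["R"]; c=-s["R"].T@s["t"]
    return c+d*((z-c[2])/d[:,2])[:,None]
def cloud(s):
    v,u=np.mgrid[:400,:640]; r=rays(s,np.c_[u.ravel(),v.ravel()])
    P=(r*s["z_map"].reshape(-1,1)-s["t"])@s["R"]; P[s["z_map"].ravel()==0]=np.nan
    return P.reshape(400,640,3)
def circ(P):
    A=np.c_[2*P[:,:2],np.ones(len(P))]; x=np.linalg.lstsq(A,(P[:,:2]**2).sum(1),rcond=None)[0]
    return x[:2],np.sqrt(x[2]+x[:2]@x[:2])
def measure(s, ringbox=None):
    P=cloud(s); hsv=cv2.cvtColor(s["color"],cv2.COLOR_RGB2HSV); w=(hsv[...,1]<50)&(hsv[...,2]>150)
    return P,w,hsv
E
python3 - <<'E'
import pickle; from h import *
s=pickle.load(open("pics/top0.pkl","rb")); P,w,hsv=measure(s)
def box(m,u0,u1,v0,v1):
    b=np.zeros_like(m); b[v0:v1,u0:u1]=m[v0:v1,u0:u1]; return b
# middle ring
m=box(w,315,395,132,200); c=max(cv2.findContours(m.astype('u1'),0,1)[0],key=len)
R,r=circ(plane(s,c,.035)); print("ring",R,r, "depth z",np.nanmedian(P[150:180,340:370,2]))
for n,b,h in(("tall",(410,490,100,210),.105),("wide",(225,305,130,255),.069)):
    m=box(w&(abs(P[...,2]-h)<.012),*b)
    m=cv2.morphologyEx(m.astype('u1'),cv2.MORPH_OPEN,np.ones((3,3)))
    c=max(cv2.findContours(m,0,1)[0],key=len); h_=cv2.convexHull(c)
    e=plane(s,c,h)
    C,r=circ(plane(s,h_,h)); print(n,C,r,"z",np.nanmedian(P[...,2][m>0]),"relring",C-R, np.linalg.norm(C-R))
    k=box((hsv[...,2]<70)&(P[...,2]>h+.025),*b); print(" knob",np.nanmean(P[k],0),k.sum(), np.nanmax(P[k][:,2]))
    hz=box((hsv[...,2]<70)&(abs(P[...,2]-(.035+(.042 if n=="tall" else .02)))<.012),*b)
    d=np.nanmean(P[hz],0)[:2]-C; print(" handle ang",np.degrees(np.arctan2(*d[::-1])),hz.sum())
# plate line
E
```

```text
ring [ 0.57304085 -0.01809057] 0.054962757512812335 depth z 0.03390703670483305
tall [ 0.59515284 -0.16377406] 0.03765408449026889 z 0.10248640917514813 relring [ 0.02211199 -0.14568349] 0.1473520251385845
 knob [ 0.59391265 -0.16139697  0.13861755] 82 0.1426661475374912
 handle ang -157.75609711511342 219
wide [0.55226221 0.1366266 ] 0.04977928602296601 z 0.06623263080589686 relring [-0.02077864  0.15471716] 0.15610622117837591
 knob [0.54404802 0.13250754 0.09893274] 14 0.10318249951737173
 handle ang 178.06615229743596 104
```

```bash
python3 -m crank '[[0,[0,0,0],[0,0,8]],[0,[0,0,0],[0,0,8]],[0,[0.03,-0.02,0],[0,0,0]],[0,[0.03,-0.02,0],[0,0,0]],[0,[0.03,-0.02,0],[0,0,0]],[0,[0.03,-0.02,0],[0,0,0]],[0,[0.03,-0.02,0],[0,0,0]],[0,[0.03,-0.02,0],[0,0,0]]]'
python3 -m crank '[[0,[0.03,-0.02,0],[0,0,0]],[0,[0.03,-0.02,0],[0,0,0]],[0,[0.03,-0.02,0],[0,0,0]],[0,[0.03,-0.02,0],[0,0,0]],[0,[0.03,-0.02,0],[0,0,0]],[0,[0.03,-0.02,0],[0,0,0]],[0,[0.03,-0.02,0],[0,0,0]],[0,[0,0,0],[0,0,0]]]'
python3 - <<'E'
from bench import robot, vision
import pickle,cv2
from h import *
s=vision.snapshot("wrist"); pickle.dump(s,open("pics/w1.pkl","wb")); cv2.imwrite("pics/w1.png",s["color"][:,:,::-1])
o=robot.get_obs(); p=o["tool_pos"]; y=o["ee_rot"][2]; print(p,o["ee_rot"],o["time"])
d=np.array([.595,-.1635])-p[:2]
print("tool x,y to go",d@[np.cos(y),np.sin(y)],d@[np.sin(y),-np.cos(y)])
P=cloud(s); m=(abs(P[...,2]-.105)<.008)&(np.hypot(P[...,0]-.595,P[...,1]+.164)<.05)
print(m.sum()); c=max(cv2.findContours(m.astype('u1'),0,1)[0],key=len); print("lid",circ(plane(s,cv2.convexHull(c),.105)))
E
```

```text
time: 0.9
tool_pos: [0.3888, -0.3542, 0.2049]
ee_rot: [-3.141, 0.0, 0.147]
wrist_force: [0.6, -0.9, 0.9]
width: 0.0941
finger_force: 0.0
time: 1.7
tool_pos: [0.5772, -0.1828, 0.204]
ee_rot: [-3.139, 0.001, 0.153]
wrist_force: [-0.3, -0.1, -0.3]
width: 0.0941
finger_force: 0.0
[ 0.57585275 -0.18453595  0.20421282] [-3.14064799e+00  1.88601100e-03  1.50886538e-01] 1.75
tool x,y to go 0.022091716346629393 -0.01791883038645665
5108
lid (array([ 0.59634981, -0.16336882]), np.float64(0.03749925870030844))
```

View pics/w1.png

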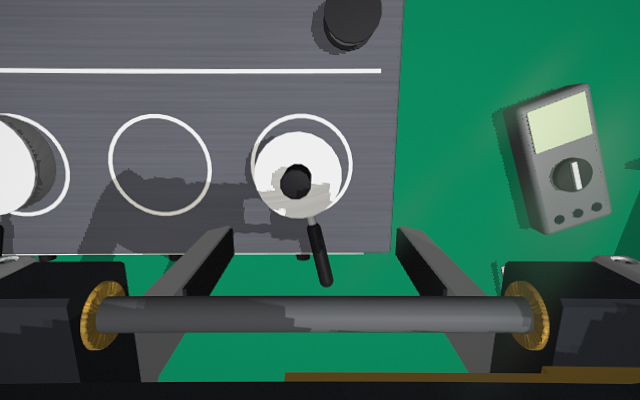

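The wrist view shows the tall pot's lid at (298,175), just ahead of the fingers, and the middle ring at (160,165). The lid fit agrees with the top camera to within 1.5 mm. Next I centre over the lid and straddle the body without gripping it.

```bash
python3 -m crank '[[0,[0.0115,-0.009,0],[0,0,0]],[0,[0.0115,-0.009,0],[0,0,0]],[0,[0,0,0.025],[0,0,0]],[0,[0,0,0.02],[0,0,0]],[0,[0,0,0],[0,0,0]],[0,[0,0,0],[0,0,0]]]'; python3 - <<'E'
from bench import robot
import numpy as np
o=robot.get_obs(); p=o["tool_pos"]; y=o["ee_rot"][2]; d=np.array([.596,-.1635])-p[:2]
print(p,o["ee_rot"],d@[np.cos(y),np.sin(y)],d@[np.sin(y),-np.cos(y)])
E
```

```text
time: 2.35
tool_pos: [0.5952, -0.1651, 0.1605]
ee_rot: [-3.141, 0.0, 0.147]
wrist_force: [0.2, -0.7, 0.7]
width: 0.0937
finger_force: 0.0
[ 0.59523738 -0.16506646  0.16054981] [-3.14133310e+00  4.02471357e-04  1.46961294e-01] 0.0009837839389736072 -0.0014379023929286109
```

```bash
python3 -m crank '[[0,[0.001,-0.0015,0.01],[0,0,0]],[0,[0,0,0.02],[0,0,0]],[0,[0,0,0.02],[0,0,0]],[0,[0,0,0.02],[0,0,0]],[0,[0,0,0.02],[0,0,0]],[0,[0,0,0.015],[0,0,0]],[0,[0,0,0],[0,0,0]],[0,[0,0,0],[0,0,0]]]'; python3 -m crank '[[0.1,[0,0,0],[0,0,0]],[0.16,[0,0,0],[0,0,0]],[0.16,[0,0,0],[0,0,0]],[0.16,[0,0,0],[0,0,0]]]'
```

```text
time: 3.15
tool_pos: [0.5965, -0.1635, 0.0561]
ee_rot: [3.141, -0.001, 0.147]
wrist_force: [0.1, 0.7, 0.5]
width: 0.0941
finger_force: 0.0
time: 3.55
tool_pos: [0.5964, -0.1635, 0.0561]
ee_rot: [3.141, -0.001, 0.148]
wrist_force: [0.4, 0.2, 0.2]
width: 0.0788
finger_force: 0.0
```

```bash
python3 -m crank '[[0.16,[0,-0.002,0],[0,0,0]],[0.16,[0,-0.004,0],[0,0,0]],[0.16,[0,-0.006,0],[0,0,0]],[0.16,[0,-0.006,0],[0,0,0]],[0.16,[0,-0.006,0],[0,0,0]],[0.16,[0,-0.006,0],[0,0,0]],[0.16,[0,-0.006,0],[0,0,0]],[0.16,[0,-0.004,0],[0,0,0]]]'; python3 - <<'E'
from bench import vision,robot
import cv2; from h import *
s=vision.snapshot("side"); cv2.imwrite("pics/s2.png",cv2.resize(s["color"][60:260,170:370,::-1],(600,600)))
t=vision.snapshot("top");P=cloud(t); p=robot.get_obs()["tool_pos"]; print(p)
for n,s in(("side",s),("top",t)):
    P=cloud(s); k=(P[...,2]>.12)&(P[...,2]<.147)&(np.hypot(P[...,0]-p[0],P[...,1]-p[1])<.03)&(s["color"].max(2)<70); print(n,k.sum(),np.nanmean(P[k],0),np.nanmax(P[k],0) if k.any() else 0)
E
```

```text
time: 4.35
tool_pos: [0.5905, -0.1235, 0.056]
ee_rot: [3.141, -0.001, 0.148]
wrist_force: [1.2, -5.6, 3.3]
width: 0.0788
finger_force: 2.6
[ 0.59036066 -0.12278163  0.05575813]
side 0 [nan nan nan] 0
top 0 [nan nan nan] 0<stdin>:6: RuntimeWarning: Mean of empty slice
```

View pics/s2.png

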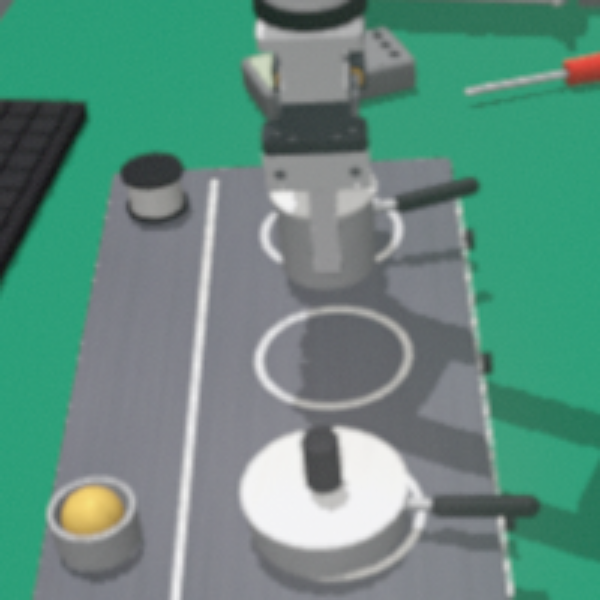

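The side crop shows the pot upright and flat at about (330,240), between the fingers and already leaving its ring. The push force is only about 6 N, so I carry on.

```bash
python3 -m crank '[[0.16,[0,-0.004,0],[0,0,0]],[0.16,[0,-0.007,0],[0,0,0]],[0.16,[0,-0.007,0],[0,0,0]],[0.16,[0,-0.007,0],[0,0,0]],[0.16,[0,-0.007,0],[0,0,0]],[0.16,[0,-0.007,0],[0,0,0]],[0.16,[0,-0.007,0],[0,0,0]],[0.16,[0,-0.007,0],[0,0,0]]]'
python3 -m crank '[[0.16,[0,-0.007,0],[0,0,0]],[0.16,[0,-0.007,0],[0,0,0]],[0.16,[0,-0.007,0],[0,0,0]],[0.16,[0,-0.007,0],[0,0,0]],[0.16,[0,-0.007,0],[0,0,0]],[0.16,[0,-0.004,0],[0,0,0]],[0.16,[0,-0.003,0],[0,0,0]],[0.16,[0,0,0],[0,0,0]]]'
python3 - <<'E'
from bench import vision,robot
import cv2; from h import *
s=vision.snapshot("side"); cv2.imwrite("pics/s3.png",cv2.resize(s["color"][60:260,170:370,::-1],(600,600)))
p=robot.get_obs()["tool_pos"]; P=cloud(s); print(p)
m=(P[...,2]>.045)&(P[...,2]<.1)&(np.hypot(P[...,0]-p[0],P[...,1]-p[1])<.045); Q=P[m]; print(Q.min(0),Q.max(0))
E
```

```text
time: 5.25
tool_pos: [0.5825, -0.0716, 0.0556]
ee_rot: [3.141, -0.0, 0.147]
wrist_force: [1.6, -5.4, 3.1]
width: 0.0788
finger_force: 2.6
time: 6.05
tool_pos: [0.5762, -0.0295, 0.0556]
ee_rot: [-3.141, 0.0, 0.148]
wrist_force: [-0.1, -3.9, 3.0]
width: 0.0785
finger_force: 1.8
[ 0.57618852 -0.02949954  0.05552407]
[ 0.53501622 -0.04954413  0.04525636] [0.61031486 0.01436208 0.09982495]
```

View pics/s3.png

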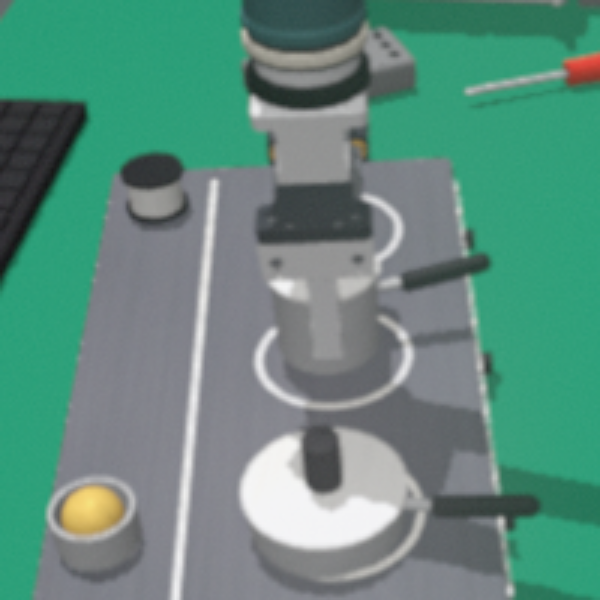

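The crop shows the pot flat and upright at about (328,330), not yet centred in the ring at (333,360). By my reckoning 14 mm remain. After that I open the fingers and raise them straight up.

```bash
python3 -m crank '[[0.16,[0,-0.003,0],[0,0,0]],[0.16,[0,-0.004,0],[0,0,0]],[0.16,[0,-0.004,0],[0,0,0]],[0.16,[0,-0.003,0],[0,0,0]],[0.16,[0,0,0],[0,0,0]],[0.16,[0,0,0],[0,0,0]]]'
python3 -m crank '[[0.1,[0,0,0],[0,0,0]],[0,[0,0,0],[0,0,0]],[0,[0,0,0],[0,0,0]],[0,[0,0,0],[0,0,0]],[0,[0,0,0],[0,0,0]]]'
python3 - <<'E'
from bench import vision,robot
import cv2; from h import *
s=vision.snapshot("side"); cv2.imwrite("pics/s4.png",cv2.resize(s["color"][60:260,170:370,::-1],(600,600)))
p=robot.get_obs()["tool_pos"]; P=cloud(s); print(p)
m=(P[...,2]>.045)&(P[...,2]<.1)&(np.hypot(P[...,0]-p[0],P[...,1]-p[1])<.045); Q=P[m]; print(Q.min(0),Q.max(0))
E
```

```text
time: 6.7
tool_pos: [0.5741, -0.0158, 0.0554]
ee_rot: [-3.141, 0.0, 0.148]
wrist_force: [-0.2, -4.0, 2.2]
width: 0.0794
finger_force: 1.8
time: 7.2
tool_pos: [0.574, -0.0157, 0.0552]
ee_rot: [-3.141, 0.001, 0.148]
wrist_force: [-0.3, 0.3, 0.4]
width: 0.0938
finger_force: 0.0
[ 0.57404656 -0.01575971  0.05528289]
[ 0.53355799 -0.03419644  0.04509716] [0.60818787 0.01802151 0.09996185]
```

View pics/s4.png

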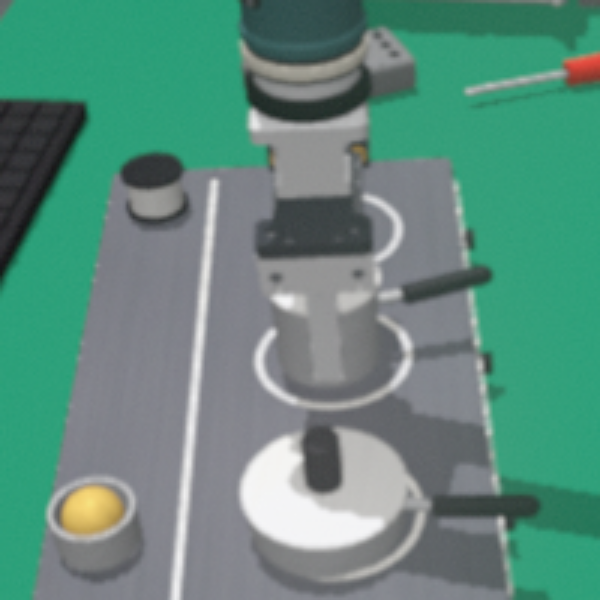

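The pot stands inside the ring, with its base edge at about (328,388) and the ring's near edge at about (330,405). I rise straight up, recentred by 2 mm, and check from above.

```bash
python3 -m crank '[[0,[0,0.002,0],[0,0,0]],[0,[0,0,-0.01],[0,0,0]],[0,[0,0,-0.02],[0,0,0]],[0,[0,0,-0.025],[0,0,0]],[0,[0,0,-0.025],[0,0,0]],[0,[0,0,-0.025],[0,0,0]],[0,[0,0,-0.025],[0,0,0]],[0,[0,0,-0.03],[0,0,0]]]'
python3 -m crank '[[0,[-0.03,0,0],[0,0,0]],[0,[-0.03,0.01,0],[0,0,0]],[0,[-0.03,0.01,0],[0,0,0]],[0,[-0.03,0.02,0],[0,0,0]],[0,[-0.03,0.03,0],[0,0,0]],[0,[-0.03,0.03,0],[0,0,0]],[0,[-0.03,0.03,0],[0,0,0]],[0,[0,0,0],[0,0,0]]]'
python3 - <<'E'
from bench import vision,robot
import cv2; from h import *
s=vision.snapshot("top"); cv2.imwrite("pics/t5.png",s["color"][:,:,::-1])
P,w,_=measure(s)
for n,h,c0 in(("tall",.105,(.573,-.018)),("wide",.069,(.552,.137))):
    m=w&(abs(P[...,2]-h)<.012)&(np.hypot(P[...,0]-c0[0],P[...,1]-c0[1])<.07)
    m=cv2.morphologyEx(m.astype('u1'),cv2.MORPH_OPEN,np.ones((3,3))); c=max(cv2.findContours(m,0,1)[0],key=len)
    print(n,circ(plane(s,cv2.convexHull(c),h)),np.nanmedian(P[...,2][m>0]))
E
```

```text
time: 8.05
tool_pos: [0.5741, -0.018, 0.2168]
ee_rot: [-3.141, 0.0, 0.147]
wrist_force: [0.5, -0.1, -0.1]
width: 0.094
finger_force: 0.0
time: 8.85
tool_pos: [0.3836, -0.1808, 0.2167]
ee_rot: [3.139, -0.0, 0.14]
wrist_force: [0.1, 0.0, -0.3]
width: 0.094
finger_force: 0.0
tall (array([ 0.5745549 , -0.01806726]), np.float64(0.037718513657187126)) 0.10248335206649581
wide (array([0.55199481, 0.13667686]), np.float64(0.04988177549048333)) 0.06617160275885525
```

View pics/t5.png

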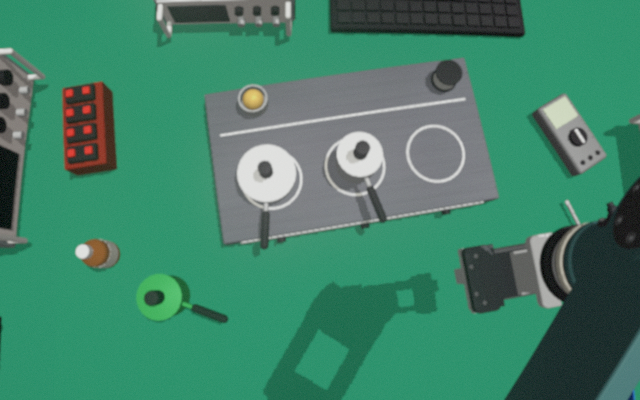

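The top view shows the tall pot's lid at (360,155), standing in the middle ring at (355,166) and within 2 mm of its centre. The wide pot at (267,175) is unmoved, and the arm is clear.

```bash
python3 -c "from bench import robot; print(robot.close_job())"
```

```text
the job is handed in; nothing more can be done
None
```

The tall pot now stands upright in the middle ring, within about 2 mm of its centre after sliding along the plate; the wide pot hasn't moved, and the job was handed in at about 9 s.

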